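# Make up the dosing kit and the spray kit from the paint stock

### The arm

A 6-joint arm with a two-finger parallel gripper is mounted at the origin on a cart in front of the work surface, level with it; the furniture and walls round the work are solid. World frame = base frame: x ahead of the robot, y to its left, z up, the work surface at z = 0. Lengths are in m, angles in rad, forces in N, time in s.
With the tool pointing down it reaches from about 0.35 to 0.975 m from the base axis. Payload 4.9 kg.
Tool frame: the origin (TCP) lies at the very end of the fingers, on their centre line; the grasp point (between the pads) lies 19 mm behind it (grasp_offset is the distance from the TCP to the grasp point, in m); x points along the fingers, y is the direction in which the jaws open and shut, and the axes are right-handed (so a half turn about x gives the same grasp; the last joint's range is limited). The gripper opens to 85 mm and grips with 20 to 120 N. Pads are 22 mm wide; open, the fingers measure 114 mm over their backs; the gripper's body (76 mm by 85 mm) begins 54 mm behind the grasp point. The pads swing forward as they close: fully open they stand 13 mm farther back than shut.
Start: joints at [-1.466, 0.053, 1.613, -0, 1.476, -0.119], TCP at [0.139, -0.609, 0.231] pointing down, gripper open.
Joint ranges: [-3.01, 3.01], [-1.01, 2.22], [0.06, 2.58], [-1.02, 4.17], [0.09, 2.62], [-3.14, 3.14]. Speed limits (rad/s): [2.57, 2.57, 3.14, 3.14, 3.14, 3.14].

### API

Orientations are given as a rotation vector (axis times angle).
In Python, from station import get_obs, get_image, camera_model, finish_job, grasp_offset gives the robot as it stands.
- The arm moves only by the shell command python3 -m crank 'ROWS' [OPENING] [FORCE]. ROWS is JSON, a list that holds one entry, the list of rows, each a list of 4 numbers: the shift along the world's x, y, z in m, then the turn about the world's z in degrees. In form: [[[dx, dy, dz, turn], ...]]. A call has 1 to 5 rows; each row is the pose to reach, as a shift and turn from the pose commanded when the call began; what a row does not reach only later rows make up. A row lasts 1/12 s, in which the tool goes at most 41.7 mm and 7.16 degrees, less where a joint would pass 70% of its speed; a pose out of reach is approached as far as the arm can. A call with a gripper value outside its range is refused whole. OPENING is the opening, from 0 (shut) to 1 (fully open), set as the call begins (- or left out, the last holds). The fingers move at their own pace and stop on an object; FORCE is the grip in N (left out, the last holds). Time passes only in rows, so rows that repeat a pose let the fingers close. It gives the time, the measured TCP pose, the force and the opening at its end, in the units of the state.
- get_obs(): the state, without advancing time (a new reading comes with each control period).
- get_image(name): name is "scene" or "top"; returns (picture, depth): 420x560x3 uint8, red, green, blue; 420x560 float32, m along the optical axis (not along the pixel's ray), 0 where there is no reading.
- camera_model(name): a dict with "fx", "fy", "cx", "cy" (pixels), "k1" (the pictures are not rectified: a ray, as slopes to the right and down, at radius r is drawn at 1 + k1 r^2 times it, then the intrinsics apply), "xyz" and "attitude" of the camera in the world. Camera axes: x right, y down, z forward; pixel columns grow to the right and rows downward; lengths in m; the calibration is good to about 2 mm. A picture is of the moment at which its call begins. camera_model takes no time and is no camera call.
- finish_job(): hands the job in, once; it reports no verdict.
The state is a dict: "t": time; "q": joint angles; "dq": joint speeds; "effort": joint torques, N m; "tool_pos": TCP position; "tool_rot": TCP orientation; "contact_force": force on the tool from outside, world axes, zero at the start; "wrist_torque": the same for the moment, N m; "opening": finger opening in m.
Only numpy, scipy, OpenCV 4.12 (cv2) and the standard library are available. Lean on these libraries where they do the work, as an engineer would, in place of code of your own. Each camera call takes 0.05 s, during which the arm holds its last target.

### The job

Make up the two kits for the next shift: the wooden tray goes to the dosing station and gets the white base tin with the two check weights that make 700 g (500 g and 200 g), and the grey tray goes to the spray bench and gets the red paint tin with its blue hardener tin. Stand each thing upright and fully down in the recess made for it, never tipping a tin over on the way, and leave the 100 g and 50 g weights where they stand.

Things in the scene. Friction and masses are not known exactly. Their poses are not given: they have to be found in the camera images.
- dosing_tray: Light wooden kit tray with three recesses, 96 (x) by 204 (y) by 20 mm high, fixed. Origin: centre of its underside, y along its length, to the left as the robot sees it. Round recesses with coloured rings, 10 mm deep, floors 10 mm above the origin, lie at x = 0, each 8 mm wider than its thing: y = +55.5 mm, white ring, for the white tin; y = -13 mm, brass ring, for the 200 g weight; y = -68.5 mm, steel ring, for the 500 g weight.
- spray_tray: Grey plastic kit tray with two recesses, 96 (x) by 204 (y) by 20 mm high, fixed. Origin: centre of its underside, y along its length, to the left as the robot sees it. Round recesses with coloured rings, 10 mm deep, floors 10 mm above the origin, lie at x = 0, each 8 mm wider than its thing: y = +46 mm, blue ring, for the blue tin; y = -46 mm, red ring, for the red tin.
- base_tin_center (a point): White sample tin with a plain grey lid, the largest tin: 68 mm across, 72 mm high, 0.18 to 0.34 kg, loose. Grip round the body in its upper half, so that the fingers stay clear of the tray's top. The point is at its centre, half-way up; its z axis is the upright axis.
- blue_tin_center (a point): Blue sample tin (hardener), 59 mm across, 56 mm high, 0.13 to 0.25 kg, loose. Grip round the body in its upper half, so that the fingers stay clear of the tray's top. The point is at its centre, half-way up; its z axis is the upright axis.
- red_tin_center (a point): Red sample tin (paint), the smallest tin: 55 mm across, 50 mm high, 0.11 to 0.21 kg, loose. Grip round the body in its upper half, so that the fingers stay clear of the tray's top. The point is at its centre, half-way up; its z axis is the upright axis.
- weight500_center (a point): 500 g check weight, grey steel, the largest weight: 42 mm across, 66 mm high, loose. Round body below a narrow neck and a knob; it may be gripped round the upper half of the body, or by the knob. The point is at its centre, half-way up; its z axis is the upright axis.
- weight200_center (a point): 200 g check weight, brass-coloured, the larger of the two brass ones: 31 mm across, 49 mm high, loose. Round body below a narrow neck and a knob; it may be gripped round the upper half of the body, or by the knob. The point is at its centre, half-way up; its z axis is the upright axis.
- weight100_center (a point): 100 g check weight, brass-coloured, the smaller of the two brass ones: 24 mm across, 39 mm high, loose. It belongs to neither kit and stays where it stands. The point is at its centre, half-way up.
- weight50_center (a point): 50 g check weight, grey steel, the smallest: 20 mm across, 30 mm high, loose, standing apart at the right in front of the indicator. It belongs to neither kit and stays where it stands. The point is at its centre, half-way up.
There are look-alikes about, which are no part of the job. Leave any purple look-alike of the part that bears blue_tin_center alone.

How it is judged:
By the outcome, as a careful person would: the job done as asked, in the order asked, and still so for the second after the job is handed in, with the robot touching nothing.
It also fails if it takes over 128 s, if anything falls off the work surface, if the arm or the gripper's body presses on something with over 40 N, if the wrist force passes 120 N, or if a joint passes its speed limit or range.

## Working session

There is one attempt and no reset: what is moved stays moved. The work goes in short steps, Python scripts to look and compute and a shell command to move; the robot and the scene stay as the last step left them, time stands still between calls to the robot, and variables do not carry over. Pictures are saved under pics/ and viewed, and the job is handed in when it is done.

```bash
ls; mkdir -p pics
python3 - <<'E'
from station import *
import cv2
print(get_obs()); print(grasp_offset)
for n in("scene","top"):
    p,d=get_image(n); cv2.imwrite(f"pics/{n}0.png",p[:,:,::-1]); print(n,camera_model(n))
    import numpy as np; np.save(f"pics/{n}0_d.npy",d); np.save(f"pics/{n}0.npy",p)
E
```

```text
pics
{'t': 0.0, 'q': array([-1.46597975e+00,  5.33472006e-02,  1.61426316e+00,  2.86285323e-05,
        1.47600346e+00, -1.19008672e-01]), 'dq': array([-7.22679251e-04,  5.53213783e-05,  4.38088224e-04,  7.05877463e-04,
       -7.73072980e-04,  7.88843288e-04]), 'effort': array([-4.08384412e-04, -3.93682337e+01, -3.70180070e+01, -9.47489843e-05,
        6.95703246e-03, -3.24923597e-06]), 'tool_pos': array([ 0.13866437, -0.60879835,  0.23008743]), 'tool_rot': array([ 2.10395355,  0.23857819, -2.10386286]), 'contact_force': array([ 0.02924239, -0.27731176, -0.72107713]), 'wrist_torque': array([ 0.03090022,  0.03799639, -0.04269717]), 'opening': 0.08543273532222627}
0.0187
scene {'fx': 464.1615768579693, 'fy': 464.1615768579693, 'cx': 280.70970689549705, 'cy': 208.63457531930447, 'k1': -0.009528008343720517, 'xyz': array([0.16950451, 0.7435445 , 0.94728546]), 'attitude': array([-0.79765498,  2.61139107, -1.01792768])}
top {'fx': 433.88430684880876, 'fy': 433.88430684880876, 'cx': 279.13098259246186, 'cy': 212.08034229388667, 'k1': -0.13785593423774734, 'xyz': array([0.51695264, 0.07917759, 1.36679448]), 'attitude': array([-2.14225529,  2.20480321, -0.09962663])}
```

View pics/scene0.png

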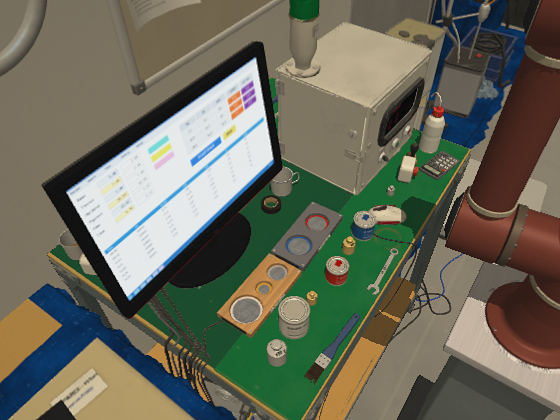

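View pics/top0.png

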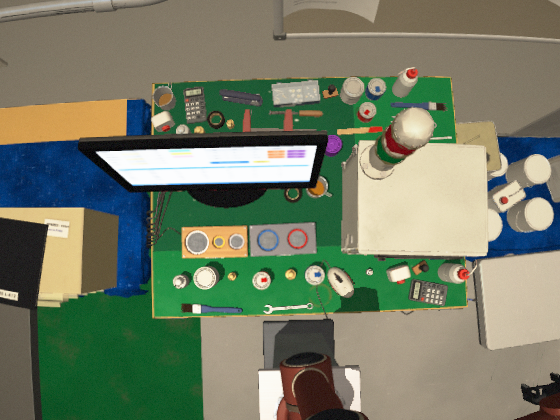

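Run:
```python
import cv2
a=cv2.imread("pics/top0.png");cv2.imwrite("pics/top0z.png",cv2.resize(a[205:325,150:350],None,fx=4,fy=4,interpolation=2))
cv2.imwrite("pics/top0z2.png",cv2.resize(a[205:325,300:480],None,fx=4,fy=4,interpolation=2))
a=cv2.imread("pics/scene0.png");cv2.imwrite("pics/scene0z.png",cv2.resize(a[170:390,200:460],None,fx=3,fy=3,interpolation=2)[:600])
```

```text
(no output)
```

View pics/top0z.png

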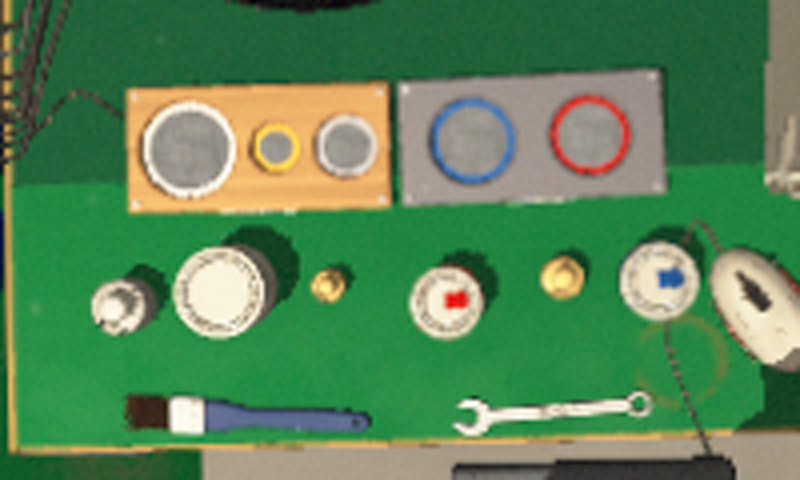

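View pics/top0z2.png

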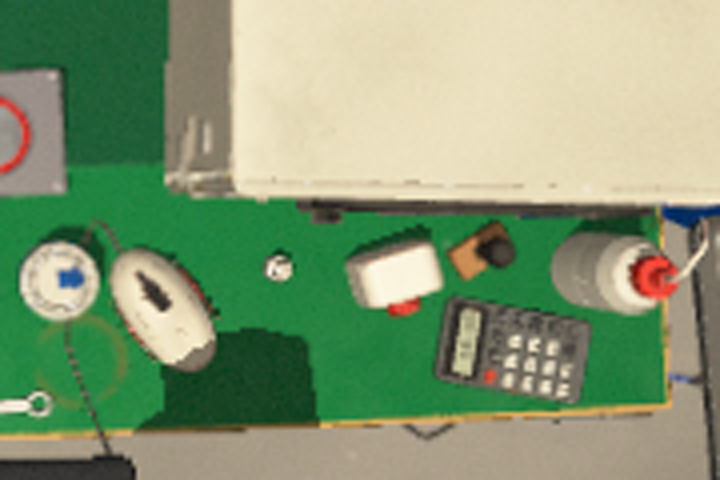

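View pics/scene0z.png

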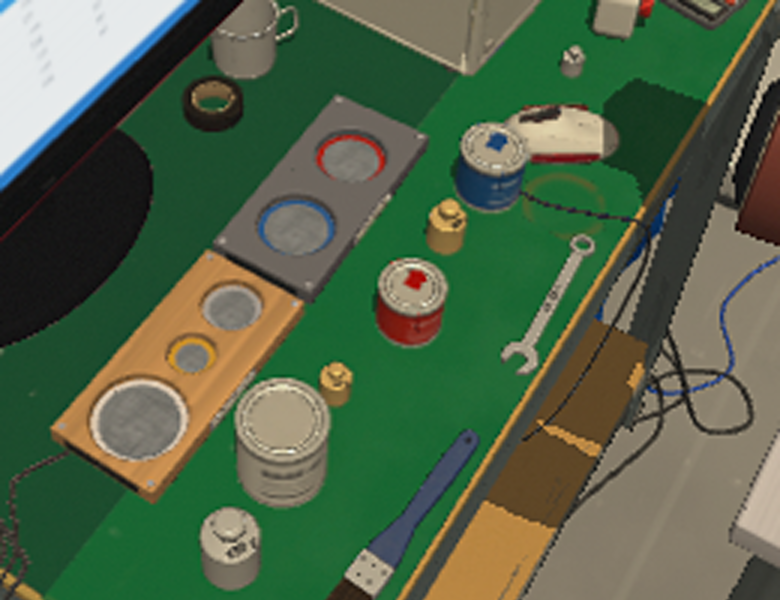

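```bash
cat > h.py <<'E'
import numpy as np, cv2
from station import *
from scipy.spatial.transform import Rotation as R
def rays(n,uv):
    m=camera_model(n); K=np.array([[m['fx'],0,m['cx']],[0,m['fy'],m['cy']],[0,0,1]])
    uv=np.asarray(uv,float).reshape(-1,1,2)
    s=cv2.undistortPoints(uv,K,np.array([m['k1'],0,0,0,0.]))[:,0]
    return m['xyz'],np.c_[s,np.ones(len(s))]@R.from_rotvec(m['attitude']).as_matrix().T
def onplane(n,uv,z):
    o,d=rays(n,uv); return o+d*((z-o[2])/d[:,2])[:,None]
def cloud(n,dep):
    h,w=dep.shape; u,v=np.meshgrid(np.arange(w),np.arange(h))
    o,d=rays(n,np.stack([u,v],-1).reshape(-1,2).astype(float))
    P=(o+d*dep.reshape(-1,1)).reshape(h,w,3); P[dep==0]=np.nan; return P
def snap(n,name):
    p,d=get_image(n); cv2.imwrite(f"pics/{name}.png",p[:,:,::-1]); return p,d
E
python3 - <<'E'
from h import *
np.set_printoptions(precision=4,suppress=True)
for n in("top","scene"):
    d=np.load(f"pics/{n}0_d.npy"); P=cloud(n,d)
    x,y,z=np.moveaxis(P,-1,0)
    roi=(x>.3)&(x<.62)&(y>-.4)&(y<.45)
    f=roi&(abs(z)<.008); print(n,"table z",np.median(z[f]),z[f].std())
    m=(roi&(z>.012)&(z<.12)).astype(np.uint8)
    c,l,st,ce=cv2.connectedComponentsWithStats(m)
    for i in range(1,c):
        if st[i,4]<25: continue
        q=P[l==i]; top=np.percentile(q[:,2],92); t=q[q[:,2]>top-.007]
        print(i,st[i],"top %.3f"%top,"topcen",t[:,:2].mean(0),"mid",(t[:,:2].min(0)+t[:,:2].max(0))/2,"ext",np.ptp(t[:,:2],axis=0))
E
```

```text
top table z 0.002250690466443439 0.0027830981131308948
1 [341 215   5  38 148] top 0.115 topcen [ 0.5797 -0.1106] mid [ 0.5654 -0.1103] ext [0.1071 0.0045]
2 [ 250  223   67   34 1503] top 0.024 topcen [0.5565 0.0678] mid [0.5563 0.0692] ext [0.0988 0.2052]
4 [ 182  226   66   32 1449] top 0.024 topcen [0.5538 0.2749] mid [0.5555 0.2826] ext [0.0965 0.2047]
10 [293 231  10   9  30] top 0.015 topcen [0.5678 0.025 ] mid [0.5687 0.0235] ext [0.0255 0.0278]
44 [412 261  17  14 135] top 0.067 topcen [ 0.4552 -0.3583] mid [ 0.4545 -0.3587] ext [0.0185 0.0222]
45 [327 263  27  35 549] top 0.036 topcen [ 0.4288 -0.098 ] mid [ 0.4265 -0.0993] ext [0.0557 0.055 ]
46 [305 265  19  20 295] top 0.058 topcen [ 0.4464 -0.0223] mid [ 0.447  -0.0224] ext [0.0572 0.0517]
47 [386 265  25  20 338] top 0.065 topcen [ 0.4406 -0.2827] mid [ 0.441  -0.2808] ext [0.044  0.0587]
48 [193 266  26  24 472] top 0.075 topcen [0.4478 0.3071] mid [0.4476 0.3076] ext [0.0683 0.0667]
49 [286 269  10  10  84] top 0.050 topcen [0.4503 0.0489] mid [0.4503 0.0494] ext [0.0127 0.0151]
50 [366 269   7   7  36] top 0.031 top
[... 832 characters left out ...]
 159  13  12  35] top 0.015 topcen [ 0.3587 -0.3831] mid [ 0.3623 -0.3809] ext [0.0408 0.0373]
19 [387 185   8   9  52] top 0.030 topcen [ 0.449  -0.1937] mid [ 0.4488 -0.1927] ext [0.0136 0.0165]
20 [ 217  202  126  135 5738] top 0.070 topcen [0.4469 0.3086] mid [0.4481 0.3073] ext [0.0677 0.0671]
21 [ 352  205   54   34 1065] top 0.057 topcen [ 0.446  -0.0202] mid [ 0.446  -0.0222] ext [0.0573 0.06  ]
22 [342 236  14  17 170] top 0.049 topcen [0.4493 0.0518] mid [0.4491 0.0508] ext [0.0162 0.0172]
29 [325 256  24  28 525] top 0.052 topcen [0.4345 0.1397] mid [0.4349 0.1401] ext [0.0539 0.0536]
55 [266 339  21  27 435] top 0.067 topcen [0.4356 0.3914] mid [0.4371 0.3901] ext [0.0229 0.0235]
```

Run:
```python
from h import *
np.set_printoptions(precision=4,suppress=True)
for n in("top","scene"):
    img=np.load(f"pics/{n}0.npy"); P=cloud(n,np.load(f"pics/{n}0_d.npy"))
    hsv=cv2.cvtColor(img,cv2.COLOR_RGB2HSV); H,S,V=[hsv[...,i].astype(int) for i in range(3)]
    x,y,z=np.moveaxis(P,-1,0)
    def fit(mask,nm,lo,hi):
        mask=mask&(x>.50)&(x<.61)&(y>lo)&(y<hi)&(abs(z-.02)<.015)
        m=mask.astype(np.uint8)
        v,u=np.nonzero(m); W=onplane(n,np.c_[u,v],.02)[:,:2]
        (c,r)=cv2.minEnclosingCircle(W.astype(np.float32)*1000)
        A=np.c_[2*W,np.ones(len(W))]; s=np.linalg.lstsq(A,(W**2).sum(1),rcond=None)[0]
        print(n,nm,len(u),"enc",np.array(c)/1000,"r %.1f"%r,"lsq",s[:2],"r %.1f"%(1e3*np.sqrt(s[2]+s[0]**2+s[1]**2)))
    fit((H>95)&(H<125)&(S>110),"blue",.05,.18)
    fit(((H<8)|(H>172))&(S>110),"red",-.04,.08)
    fit((H>20)&(H<32)&(S>130)&(V>150),"brass",.21,.31)
    fit((S<45)&(V>200),"white",.28,.375)
    fit((S<45)&(V>185),"steel",.18,.238)
    for nm,lo,hi in(("grey",-.06,.173),("wood",.173,.42)):
        m=((x>.45)&(x<.65)&(y>lo)&(y<hi)&(z>.014)&(z<.035)).astype(np.uint8)
        if nm=="wood": m&=((H>8)&(H<25)&(S>60)).astype(np.uint8)
        cs=max(cv2.findContours(m,0,1)[0],key=cv2.contourArea)
        W=onplane(n,cs[:,0].astype(float),.02)[:,:2]
        print(n,nm,cv2.minAreaRect((W*1000).astype(np.float32)))
```

```text
top blue 78 enc [0.5567 0.1163] r 32.3 lsq [0.5564 0.1164] r 30.0
top red 116 enc [0.5587 0.025 ] r 31.3 lsq [0.5581 0.025 ] r 28.1
top brass 48 enc [0.5551 0.2689] r 18.4 lsq [0.5556 0.2685] r 15.8
top white 120 enc [0.5555 0.3378] r 36.2 lsq [0.5557 0.3372] r 33.3
top steel 61 enc [0.5551 0.2146] r 22.4 lsq [0.5548 0.2142] r 20.2
top grey ((555.7215576171875, 69.52871704101562), (97.31853485107422, 205.4590301513672), 1.068137526512146)
top wood ((554.9766845703125, 282.3971252441406), (204.17210388183594, 95.24627685546875), 89.45191955566406)
scene blue 59 enc [0.5547 0.1215] r 31.4 lsq [0.5543 0.1219] r 29.6
scene red 80 enc [0.5559 0.0304] r 30.7 lsq [0.5563 0.0305] r 27.6Traceback (most recent call last):
  File "<stdin>", line 16, in <module>
  File "<stdin>", line 10, in fit
  File "h.py", line 10, in onplane
    o,d=rays(n,uv); return o+d*((z-o[2])/d[:,2])[:,None]
        ~~~~^^^^^^
  File "h.py", line 7, in rays
    s=cv2.undistortPoints(uv,K,np.array([m['k1'],0,0,0,0.]))[:,0]
      ~~~~~~~~~~~~~~~~~~~^^^^^^^^^^^^^^^^^^^^^^^^^^^^^^^^^^^
cv2.error: OpenCV(4.12.0) /io/opencv/modules/calib3d/src/undistort.dispatch.cpp:347: error: (-215:Assertion failed) CV_IS_MAT(_src) && CV_IS_MAT(_dst) && (_src->rows == 1 || _src->cols == 1) && (_dst->rows == 1 || _dst->cols == 1) && _src->cols + _src->rows - 1 == _dst->rows + _dst->cols - 1 && (CV_MAT_TYPE(_src->type) == CV_32FC2 || CV_MAT_TYPE(_src->type) == CV_64FC2) && (CV_MAT_TYPE(_dst->type) == CV_32FC2 || CV_MAT_TYPE(_dst->type) == CV_64FC2) in function 'cvUndistortPointsInternal'
```

Run:
```python
from h import *
np.set_printoptions(precision=3,suppress=True)
print(R.from_rotvec(get_obs()['tool_rot']).as_matrix())
P=cloud("top",np.load("pics/top0_d.npy")).reshape(-1,3)
P2=cloud("scene",np.load("pics/scene0_d.npy")).reshape(-1,3)
for Q in(P,P2):
  for lo,hi in((-.6,-.4),(-.4,-.2),(-.2,-.1),(-.1,0),(0,.1),(.1,.2),(.2,.3),(.3,.4),(.4,.5)):
    q=Q[(Q[:,1]>lo)&(Q[:,1]<hi)&(Q[:,0]>.35)&(Q[:,0]<1)]
    r=[]
    for z0,z1 in((.09,.15),(.15,.2),(.2,.3),(.3,.4),(.4,.6)):
        s=q[(q[:,2]>z0)&(q[:,2]<z1)]; r.append("%.2f(%d)"%(np.percentile(s[:,0],2),len(s)) if len(s)>5 else "-")
    print(lo,hi,r)
```

```text
[[-0.     0.222 -0.975]
 [ 0.002 -0.975 -0.222]
 [-1.    -0.002 -0.   ]]
-0.6 -0.4 ['0.41(306)', '0.43(59)', '-', '0.50(1817)', '-']
-0.4 -0.2 ['0.48(22)', '-', '0.49(260)', '0.50(8232)', '-']
-0.2 -0.1 ['0.52(270)', '0.51(302)', '0.50(737)', '0.51(3578)', '0.69(1011)']
-0.1 0 ['0.70(78)', '0.52(77)', '0.72(171)', '0.73(196)', '0.75(260)']
0 0.1 ['0.70(335)', '0.72(206)', '0.73(492)', '0.74(615)', '0.75(694)']
0.1 0.2 ['0.70(329)', '0.72(205)', '0.73(487)', '0.75(616)', '0.75(697)']
0.2 0.3 ['0.70(338)', '0.72(197)', '0.73(487)', '0.75(618)', '0.75(677)']
0.3 0.4 ['0.71(331)', '0.73(200)', '0.73(470)', '0.75(598)', '0.75(649)']
0.4 0.5 ['0.71(319)', '0.73(189)', '0.73(458)', '0.75(569)', '0.75(626)']
-0.6 -0.4 ['0.41(391)', '0.43(58)', '0.48(70)', '0.49(832)', '-']
-0.4 -0.2 ['0.48(392)', '0.48(643)', '0.48(915)', '0.50(4082)', '-']
-0.2 -0.1 ['0.51(1681)', '0.50(1560)', '0.50(3625)', '0.51(3282)', '0.70(1284)']
-0.1 0 ['0.70(159)', '0.53(188)', '0.72(406)', '0.73(491)', '0.75(271)']
0 0.1 ['0.70(574)', '0.72(455)', '0.73(1026)', '0.74(1243)', '0.75(786)']
0.1 0.2 ['0.71(669)', '0.72(518)', '0.73(1199)', '0.75(1457)', '0.75(937)']
0.2 0.3 ['0.71(762)', '0.73(605)', '0.73(1405)', '0.75(1741)', '0.75(1108)']
0.3 0.4 ['0.71(904)', '0.73(709)', '0.73(1669)', '0.75(2076)', '0.75(1358)']
0.4 0.5 ['0.71(1057)', '0.73(850)', '0.73(1993)', '0.75(2484)', '0.75(1641)']
```

```bash
python3 -m crank '[[[0.02,0.034,0,6],[0.04,0.068,0,12],[0.06,0.102,0,18],[0.08,0.136,0,24],[0.1,0.17,0,30]]]' 1 40
python3 -m crank '[[[0.02,0.034,0,6],[0.04,0.068,0,12],[0.06,0.102,0,18],[0.08,0.136,0,24],[0.1,0.17,0,30]]]'
```

```text
t: 0.52
tool_pos: [0.2391, -0.4375, 0.2306]
tool_rot: [1.783, 0.704, -1.782]
contact_force: [0.8, 0.1, 0.8]
opening: 0.0855
t: 0.93
tool_pos: [0.339, -0.2675, 0.2309]
tool_rot: [1.423, 1.055, -1.423]
contact_force: [1.5, 0.4, 1.3]
opening: 0.0851
```

```bash
python3 -m crank '[[[0.012,0.038,0,4],[0.024,0.076,0,8],[0.036,0.114,0,12],[0.048,0.152,0,16],[0.06,0.19,0,17.2]]]'
python3 -m crank '[[[0.008,0.038,0,0],[0.016,0.076,0,0],[0.024,0.114,0,0],[0.03,0.152,0,0],[0.04,0.19,0,0]]]'
python3 -m crank '[[[0.002,0.038,0,0],[0.004,0.076,0,0],[0.006,0.114,0,0],[0.008,0.152,0,0],[0.0085,0.195,-0.03,0]]]'
python3 - <<'E'
from h import *
for n in("top","scene"):
    p,d=snap(n,n+"1"); np.save(f"pics/{n}1_d.npy",d)
print(get_obs())
E
```

```text
t: 1.35
tool_pos: [0.3986, -0.0774, 0.231]
tool_rot: [1.207, 1.21, -1.207]
contact_force: [0.6, -0.6, -0.3]
opening: 0.0853
t: 1.77
tool_pos: [0.4381, 0.1127, 0.231]
tool_rot: [1.208, 1.21, -1.209]
contact_force: [0.1, -1.3, 0.4]
opening: 0.0852
t: 2.18
tool_pos: [0.4494, 0.3004, 0.2122]
tool_rot: [1.215, 1.207, -1.2]
contact_force: [1.6, -0.3, -0.2]
opening: 0.0854
{'t': 2.2833, 'q': array([ 4.53683252e-01, -1.37306158e-01,  1.84471839e+00,  1.29868096e-03,
        1.44117999e+00,  4.47867083e-01]), 'dq': array([-0.06263394, -0.0554328 ,  0.01625026, -0.0439713 ,  0.05514363,
       -0.0427495 ]), 'effort': array([  1.38947412, -32.4903059 , -40.27452707,   0.27017813,
        -0.42710742,   0.2549227 ]), 'tool_pos': array([0.44448306, 0.29968395, 0.20302252]), 'tool_rot': array([ 1.20039803,  1.21551788, -1.21098017]), 'contact_force': array([-1.01655062,  0.29137645, -0.62405905]), 'wrist_torque': array([ 0.00782795, -0.03370793, -0.00684938]), 'opening': 0.08555957179869522}
```

View pics/scene1.png

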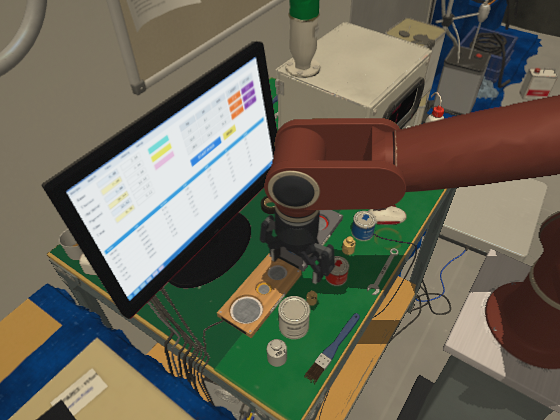

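View pics/top1.png

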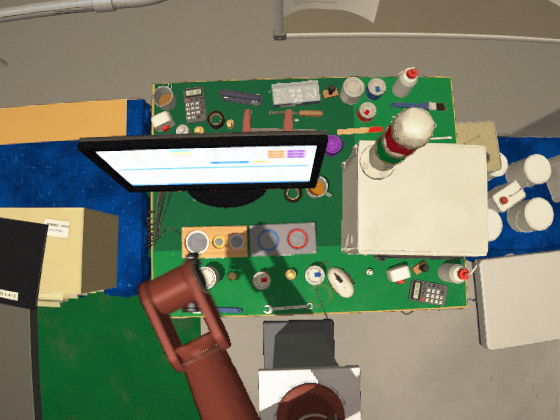

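```bash
python3 -m crank '[[[0.0027,0.0065,-0.04,0],[0.0027,0.0065,-0.08,0],[0.0027,0.0065,-0.08,0]]]'
```

```text
t: 2.53
tool_pos: [0.4443, 0.3004, 0.1186]
tool_rot: [1.197, 1.215, -1.223]
contact_force: [-1.3, -0.9, -2.4]
opening: 0.0853
```

```bash
python3 -m crank '[[[0,0,0,0],[0,0,0,0],[0,0,0,0]]]'; python3 -m crank '[[[0,0,0,0],[0,0,0,0],[0,0,0,0]]]'
```

```text
t: 2.78
tool_pos: [0.4517, 0.3037, 0.1309]
tool_rot: [1.213, 1.207, -1.205]
contact_force: [0.2, -1.0, 1.0]
opening: 0.0851
t: 3.03
tool_pos: [0.4507, 0.3036, 0.1292]
tool_rot: [1.211, 1.208, -1.207]
contact_force: [-0.2, -0.5, -0.7]
opening: 0.0859
```

```bash
python3 -m crank '[[[-0.003,0.004,-0.01,0],[-0.003,0.004,-0.025,0],[-0.003,0.004,-0.04,0],[-0.003,0.004,-0.04,0],[-0.003,0.004,-0.04,0]]]'; python3 -m crank '[[[0,0,-0.012,0],[0,0,-0.026,0],[0,0,-0.042,0],[0,0,-0.055,0],[0,0,-0.061,0]]]';python3 -m crank '[[[0,0,0,0],[0,0,0,0],[0,0,0,0]]]'
python3 - <<'E'
from h import *
p,d=snap("scene","s2"); cv2.imwrite("pics/s2z.png",cv2.resize(p[200:380,200:400,::-1],None,fx=3,fy=3))
E
```

```text
t: 3.45
tool_pos: [0.4457, 0.307, 0.086]
tool_rot: [1.207, 1.211, -1.211]
contact_force: [-0.9, 0.0, 1.3]
opening: 0.0852
t: 3.87
tool_pos: [0.4459, 0.3068, 0.0245]
tool_rot: [1.207, 1.21, -1.211]
contact_force: [-0.7, -0.9, -0.5]
opening: 0.0861
t: 4.12
tool_pos: [0.4476, 0.3077, 0.0274]
tool_rot: [1.21, 1.209, -1.207]
contact_force: [0.8, 0.9, 0.5]
opening: 0.0859
```

View pics/s2z.png

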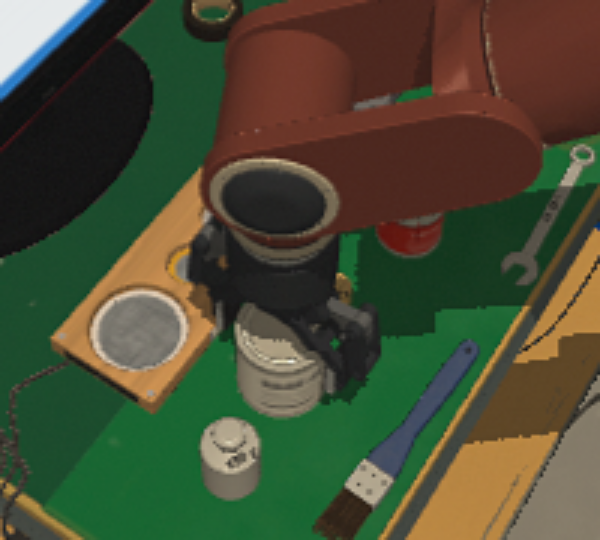

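The fingers straddle the white tin, fore and aft, in the crop. Closing now.

```bash
python3 -m crank '[[[0,0,0,0],[0,0,0,0],[0,0,0,0],[0,0,0,0],[0,0,0,0]]]' 0 40; python3 -m crank '[[[0,0,0,0],[0,0,0,0]]]'
```

```text
t: 4.58
tool_pos: [0.4476, 0.3077, 0.0277]
tool_rot: [1.21, 1.209, -1.207]
contact_force: [-1.0, -0.5, 6.1]
opening: 0.0662
t: 4.75
tool_pos: [0.4476, 0.3077, 0.0277]
tool_rot: [1.21, 1.209, -1.207]
contact_force: [-0.9, -0.5, 5.6]
opening: 0.0663
```

```bash
python3 - <<'E'
from h import *
np.set_printoptions(precision=4,suppress=True)
for n in("top","scene"):
    img=np.load(f"pics/{n}0.npy"); P=cloud(n,np.load(f"pics/{n}0_d.npy"))
    hsv=cv2.cvtColor(img,cv2.COLOR_RGB2HSV); H,S,V=[hsv[...,i].astype(int) for i in range(3)]
    x,y,z=np.moveaxis(P,-1,0)
    def fit(mask,nm,lo,hi):
        mask=mask&(x>.50)&(x<.61)&(y>lo)&(y<hi)&(abs(z-.02)<.015)
        v,u=np.nonzero(mask); W=P[v,u,:2]
        if len(u)<10: print(n,nm,"none"); return
        A=np.c_[2*W,np.ones(len(W))]; s=np.linalg.lstsq(A,(W**2).sum(1),rcond=None)[0]
        print(n,nm,len(u),"lsq",s[:2],"r %.1f"%(1e3*np.sqrt(s[2]+s[0]**2+s[1]**2)),"z %.4f"%np.median(P[v,u,2]))
    fit((H>95)&(H<125)&(S>110),"blue",.05,.18)
    fit(((H<8)|(H>172))&(S>110),"red",-.04,.08)
    fit((H>18)&(H<34)&(S>130),"brass",.21,.31)
    fit((S<45)&(V>180),"white",.28,.385)
    fit((S<45)&(V>165),"steel",.18,.238)
    for nm,lo,hi in(("grey",-.06,.172),("wood",.178,.42)):
        m=((x>.45)&(x<.65)&(y>lo)&(y<hi)&(z>.012)&(z<.035)).astype(np.uint8)
        cs=max(cv2.findContours(m,0,1)[0],key=cv2.contourArea)
        print(n,nm,cv2.minAreaRect((P[cs[:,0,1],cs[:,0,0],:2]*1000).astype(np.float32)))
E
python3 -m crank '[[[0,0,0.01,0],[0,0,0.025,0],[0,0,0.04,0],[0,0,0.055,0],[0,0,0.06,0]]]'
```

```text
top blue 78 lsq [0.5566 0.1167] r 30.2 z 0.0110
top red 116 lsq [0.5584 0.0246] r 28.3 z 0.0115
top brass 74 lsq [0.5334 0.2656] r 30.3 z 0.0125
top white 125 lsq [0.5559 0.3389] r 33.5 z 0.0109
top steel 75 lsq [0.5548 0.2149] r 19.8 z 0.0101
top grey ((555.54443359375, 69.36116027832031), (97.76376342773438, 205.71414184570312), 1.1719810962677002)
top wood ((554.9445190429688, 282.76177978515625), (204.77731323242188, 95.44109344482422), 89.39441680908203)
scene blue 59 lsq [0.5578 0.1163] r 29.8 z 0.0120
scene red 80 lsq [0.559  0.0245] r 28.5 z 0.0116
scene brass 44 lsq [0.5666 0.2504] r 28.1 z 0.0115
scene white none
scene steel 15 lsq [0.5556 0.1976] r 25.5 z 0.0112
scene grey ((558.068603515625, 69.6551513671875), (99.95471954345703, 204.95008850097656), 0.6406072974205017)
scene wood ((555.7503051757812, 284.0817565917969), (208.27642822265625, 99.88850402832031), 89.61149597167969)
t: 5.17
tool_pos: [0.4476, 0.3077, 0.0886]
tool_rot: [1.211, 1.208, -1.207]
contact_force: [0.6, 1.0, -2.5]
opening: 0.066
```

```bash
python3 -m crank '[[[0.02,0,0,0],[0.05,0.005,0,0],[0.08,0.015,0,0],[0.1,0.026,0,0],[0.108,0.031,0,0]]]'; python3 -m crank '[[[0,0,0,0],[0,0,0,0],[0,0,0,0],[0,0,0,0]]]'
python3 - <<'E'
from h import *
p,d=snap("scene","s3"); cv2.imwrite("pics/s3z.png",cv2.resize(p[200:380,200:400,::-1],None,fx=3,fy=3)); np.save("pics/s3_d.npy",d)
E
```

```text
t: 5.58
tool_pos: [0.5568, 0.3386, 0.0859]
tool_rot: [1.21, 1.209, -1.209]
contact_force: [-1.3, 0.6, -1.6]
opening: 0.0666
t: 5.92
tool_pos: [0.5533, 0.3378, 0.0859]
tool_rot: [1.207, 1.21, -1.21]
contact_force: [-0.2, 0.2, -2.5]
opening: 0.0664
```

View pics/s3z.png

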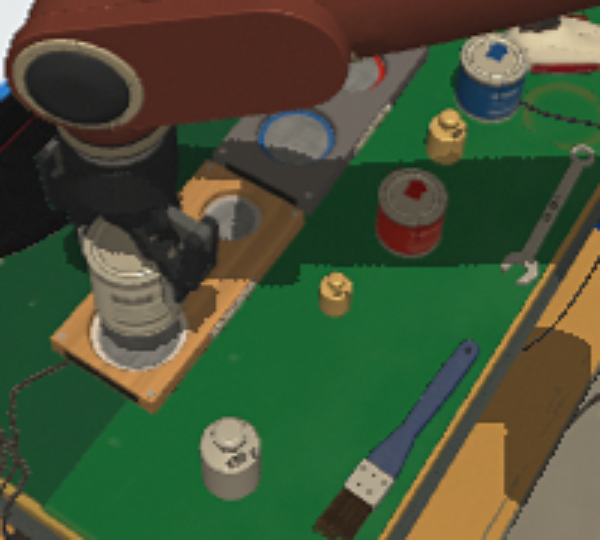

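Run:
```python
from h import *
np.set_printoptions(precision=4,suppress=True)
p=cv2.imread("pics/s3.png")[:,:,::-1]
P=cloud("scene",np.load("pics/s3_d.npy")); hsv=cv2.cvtColor(np.ascontiguousarray(p),cv2.COLOR_RGB2HSV)
x,y,z=np.moveaxis(P,-1,0)
for zl in(.066,.074,.082,.09,.098):
    m=(abs(z-zl)<.004)&(x>.5)&(x<.61)&(y>.325)&(y<.4)&(hsv[...,2]>110)&(hsv[...,1]<70)
    W=P[m][:,:2]
    if len(W)<8: continue
    from scipy.optimize import least_squares
    s=least_squares(lambda c:np.hypot(*(W-c).T)-.034,[.555,.338],loss='soft_l1',f_scale=.001).x
    print(zl,len(W),s,"ymax",W[:,1].max(), "x",W[:,0].min(),W[:,0].max())
```

```text
0.066 43 [0.5544 0.3361] ymax 0.371236461488849 x 0.5205058885184484 0.569474193093702
0.074 29 [0.5545 0.3363] ymax 0.37130092458061875 x 0.5201378091709259 0.5674453508189793
0.082 45 [0.5543 0.3362] ymax 0.37118640506745654 x 0.5214726118481844 0.5660850116129611
0.09 44 [0.5541 0.3362] ymax 0.37115730554730836 x 0.5208268501177724 0.5682435099319234
0.098 48 [0.5543 0.3363] ymax 0.3710345757326058 x 0.516774557786881 0.567341693587398
```

```bash
python3 -m crank '[[[0.001,0.0015,-0.005,0],[0.002,0.003,-0.012,0],[0.002,0.003,-0.02,0],[0.002,0.003,-0.028,0],[0.002,0.003,-0.033,0]]]'; python3 -m crank '[[[0,0,-0.003,0],[0,0,-0.007,0],[0,0,-0.011,0],[0,0,-0.014,0],[0,0,-0.014,0]]]';python3 -m crank '[[[0,0,0,0],[0,0,0,0]]]'
```

```text
t: 6.38
tool_pos: [0.5558, 0.3408, 0.0513]
tool_rot: [1.207, 1.21, -1.211]
contact_force: [-0.1, 1.2, -2.6]
opening: 0.0664
t: 6.8
tool_pos: [0.5564, 0.3411, 0.0387]
tool_rot: [1.208, 1.21, -1.21]
contact_force: [0.0, -0.7, -1.8]
opening: 0.0663
t: 6.97
tool_pos: [0.557, 0.3414, 0.0398]
tool_rot: [1.209, 1.209, -1.208]
contact_force: [0.6, -0.8, -3.0]
opening: 0.0663
```

```bash
python3 -m crank '[[[0,0,-0.001,0],[0,0,-0.002,0],[0,0,-0.003,0],[0,0,-0.003,0],[0,0,-0.003,0]]]';python3 -m crank '[[[0,0,0,0],[0,0,0,0]]]'
python3 - <<'E'
from h import *
p,d=snap("scene","s4"); cv2.imwrite("pics/s4z.png",cv2.resize(p[200:380,200:400,::-1],None,fx=3,fy=3)); np.save("pics/s4_d.npy",d)
E
```

```text
t: 7.38
tool_pos: [0.5571, 0.3415, 0.0377]
tool_rot: [1.209, 1.209, -1.208]
contact_force: [-4.3, -1.9, 5.5]
opening: 0.0661
t: 7.55
tool_pos: [0.5571, 0.3415, 0.0377]
tool_rot: [1.209, 1.209, -1.208]
contact_force: [-4.1, -1.4, 5.1]
opening: 0.0663
```

View pics/s4z.png

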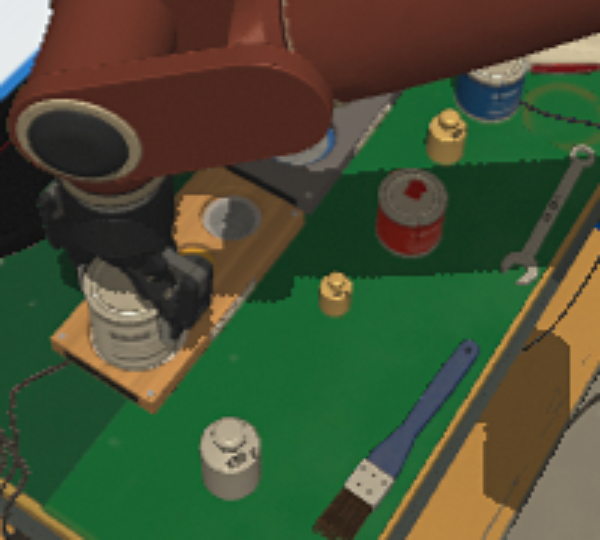

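```bash
python3 -m crank '[[[0,0,0,0],[0,0,0,0],[0,0,0,0],[0,0,0,0],[0,0,0,0]]]' 1; python3 -m crank '[[[0,0,0.01,0],[0,0,0.03,0],[0,0,0.055,0],[0,0,0.08,0],[0,0,0.1,0]]]'
```

```text
t: 8.02
tool_pos: [0.5568, 0.3412, 0.0363]
tool_rot: [1.209, 1.209, -1.209]
contact_force: [0.0, -0.5, -0.6]
opening: 0.0853
t: 8.43
tool_pos: [0.5575, 0.3416, 0.1394]
tool_rot: [1.211, 1.209, -1.207]
contact_force: [0.9, 0.8, 0.1]
opening: 0.0855
```

Run:
```python
from h import *
P=cloud("scene",np.load("pics/scene0_d.npy"))
for nm,c,h in(("500",(.4368,.3905),.07),("200",(.4493,.0508),.054)):
    m=(np.hypot(P[...,0]-c[0],P[...,1]-c[1])<.03); W=P[m]
    for z in np.arange(.006,h,.004):
        s=W[abs(W[:,2]-z)<.002]
        if len(s)>2: print(nm,"z %.3f n%d x %.4f..%.4f w %.1f ymax %.4f"%(z-.0025,len(s),s[:,0].min(),s[:,0].max(),1e3*np.ptp(s[:,0]),s[:,1].max()))
a=cv2.imread("pics/scene0.png")
cv2.imwrite("pics/w.png",np.hstack([cv2.resize(a[335:370,260:295],(395,395),interpolation=2),cv2.resize(a[230:265,330:365],(395,395),interpolation=2)]))
```

```text
500 z 0.004 n46 x 0.4081..0.4641 w 55.9 ymax 0.4189
500 z 0.007 n15 x 0.4148..0.4450 w 30.2 ymax 0.4111
500 z 0.011 n15 x 0.4156..0.4492 w 33.7 ymax 0.4111
500 z 0.016 n20 x 0.4155..0.4485 w 33.0 ymax 0.4115
500 z 0.019 n15 x 0.4156..0.4487 w 33.2 ymax 0.4105
500 z 0.024 n15 x 0.4157..0.4433 w 27.6 ymax 0.4108
500 z 0.028 n20 x 0.4151..0.4477 w 32.6 ymax 0.4114
500 z 0.032 n14 x 0.4168..0.4435 w 26.8 ymax 0.4111
500 z 0.035 n17 x 0.4148..0.4466 w 31.8 ymax 0.4110
500 z 0.040 n28 x 0.4159..0.4576 w 41.7 ymax 0.4110
500 z 0.043 n143 x 0.4158..0.4571 w 41.3 ymax 0.4116
500 z 0.047 n48 x 0.4186..0.4551 w 36.5 ymax 0.4084
500 z 0.059 n20 x 0.4257..0.4486 w 22.9 ymax 0.4018
500 z 0.064 n67 x 0.4258..0.4470 w 21.2 ymax 0.4009
200 z 0.004 n75 x 0.4202..0.4772 w 57.0 ymax 0.0775
200 z 0.007 n7 x 0.4373..0.4763 w 39.0 ymax 0.0661
200 z 0.011 n15 x 0.4349..0.4618 w 26.9 ymax 0.0665
200 z 0.016 n9 x 0.4353..0.4631 w 27.8 ymax 0.0658
200 z 0.019 n14 x 0.4341..0.4574 w 23.3 ymax 0.0668
200 z 0.024 n15 x 0.4340..0.4585 w 24.5 ymax 0.0671
200 z 0.028 n12 x 0.4391..0.4611 w 22.0 ymax 0.0669
200 z 0.032 n47 x 0.4344..0.4649 w 30.6 ymax 0.0662
200 z 0.035 n24 x 0.4346..0.4597 w 25.1 ymax 0.0650
200 z 0.043 n9 x 0.4432..0.4526 w 9.4 ymax 0.0587
200 z 0.047 n23 x 0.4410..0.4572 w 16.2 ymax 0.0594
```

View pics/w.png

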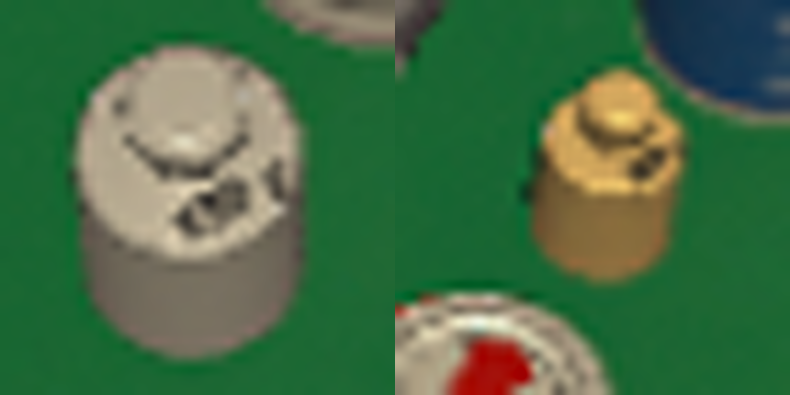

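```bash
python3 -m crank '[[[-0.02,0.01,0,0],[-0.05,0.02,0,0],[-0.085,0.035,0,0],[-0.11,0.045,0,0],[-0.12,0.048,-0.01,0]]]'; python3 -m crank '[[[0,0,-0.015,0],[0,0,-0.03,0],[0,0,-0.04,0],[0,0,-0.04,0],[0,0,-0.04,0]]]'; python3 -m crank '[[[0,0,0,0]]]'
python3 - <<'E'
from h import *
p,d=snap("scene","s5"); cv2.imwrite("pics/s5z.png",cv2.resize(p[200:380,200:400,::-1],None,fx=3,fy=3))
P=cloud("scene",d);x,y,z=np.moveaxis(P,-1,0)
for zl in(.05,.066,.084):
    m=(abs(z-zl)<.004)&(x>.5)&(x<.62)&(y>.29)&(y<.4); W=P[m][:,:2]; print(zl,len(W),W.min(0),W.max(0))
E
```

```text
t: 8.85
tool_pos: [0.4352, 0.3914, 0.1292]
tool_rot: [1.211, 1.211, -1.203]
contact_force: [-0.1, -0.3, 0.4]
opening: 0.0858
t: 9.27
tool_pos: [0.4368, 0.3888, 0.0859]
tool_rot: [1.208, 1.209, -1.21]
contact_force: [0.0, 0.0, 0.3]
opening: 0.0857
t: 9.35
tool_pos: [0.4376, 0.3894, 0.0873]
tool_rot: [1.21, 1.209, -1.208]
contact_force: [0.5, 0.5, 0.7]
opening: 0.0857
0.05 34 [0.53283104 0.36192316] [0.57603406 0.37466228]
0.066 30 [0.53347227 0.36313152] [0.57574437 0.37461148]
0.084 224 [0.52833475 0.31736512] [0.59175489 0.3747586 ]
```

View pics/s5z.png

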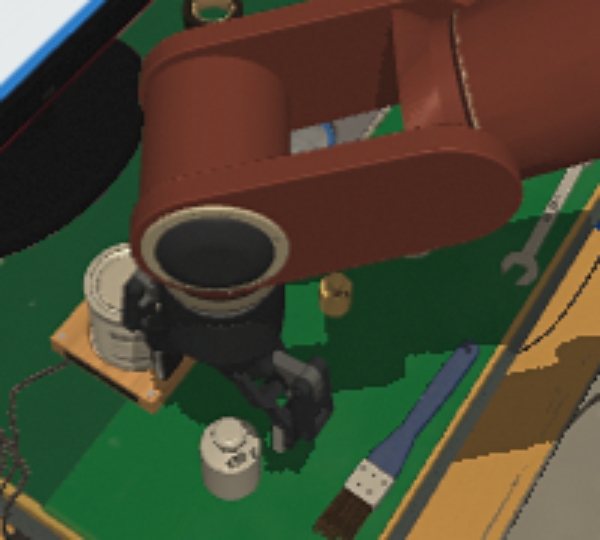

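```bash
python3 -m crank '[[[0,0.0005,-0.015,0],[0,0.0005,-0.03,0],[0,0.0005,-0.045,0],[0,0.0005,-0.06,0],[-0.001,0.0005,-0.073,0]]]' 0.8; python3 -m crank '[[[0,0,0,0],[0,0,0,0],[0,0,0,0]]]';python3 -m crank '[[[0,0,0,0],[0,0,0,0],[0,0,0,0],[0,0,0,0],[0,0,0,0]]]' 0 70;python3 -m crank '[[[0,0,0,0],[0,0,0,0],[0,0,0,0]]]'
```

```text
t: 9.82
tool_pos: [0.4366, 0.3901, 0.0136]
tool_rot: [1.21, 1.209, -1.208]
contact_force: [-1.0, 0.4, 0.3]
opening: 0.0684
t: 10.07
tool_pos: [0.4366, 0.3903, 0.0146]
tool_rot: [1.21, 1.209, -1.207]
contact_force: [0.8, -0.6, 0.6]
opening: 0.0684
t: 10.48
tool_pos: [0.4365, 0.3905, 0.0151]
tool_rot: [1.211, 1.209, -1.207]
contact_force: [-1.5, -1.0, 5.4]
opening: 0.0396
t: 10.73
tool_pos: [0.4365, 0.3905, 0.0151]
tool_rot: [1.211, 1.209, -1.207]
contact_force: [-1.7, -0.5, 5.9]
opening: 0.0402
```

```bash
python3 -m crank '[[[0,0,0.01,0],[0,0,0.03,0],[0,0,0.055,0],[0,0,0.08,0],[0,0,0.1,0]]]'; python3 -m crank '[[[0.01,-0.02,0,0],[0.03,-0.055,0,0],[0.055,-0.09,0,0],[0.08,-0.125,0,0],[0.1,-0.155,0,0]]]';python3 -m crank '[[[0.012,-0.012,0,0],[0.018,-0.0205,0,0],[0.018,-0.0205,0,0],[0.018,-0.0205,0,0],[0.018,-0.0205,0,0]]]';python3 -m crank '[[[0,0,-0.02,0],[0,0,-0.04,0],[0,0,-0.05,0],[0,0,-0.05,0],[0,0,-0.05,0]]]'
python3 - <<'E'
from h import *
p,d=snap("scene","s6"); cv2.imwrite("pics/s6z.png",cv2.resize(p[180:360,200:400,::-1],None,fx=3,fy=3)); np.save("pics/s6_d.npy",d)
E
```

```text
t: 11.15
tool_pos: [0.4353, 0.3894, 0.1143]
tool_rot: [1.208, 1.209, -1.21]
contact_force: [1.0, -0.1, -4.6]
opening: 0.0401
t: 11.57
tool_pos: [0.5357, 0.2327, 0.1126]
tool_rot: [1.207, 1.21, -1.21]
contact_force: [1.2, 0.7, -3.9]
opening: 0.0401
t: 11.98
tool_pos: [0.5525, 0.2153, 0.1129]
tool_rot: [1.207, 1.211, -1.209]
contact_force: [0.4, 1.1, -4.5]
opening: 0.04
t: 12.4
tool_pos: [0.5527, 0.215, 0.0628]
tool_rot: [1.207, 1.211, -1.209]
contact_force: [0.5, -0.3, -5.5]
opening: 0.0402
```

View pics/s6z.png

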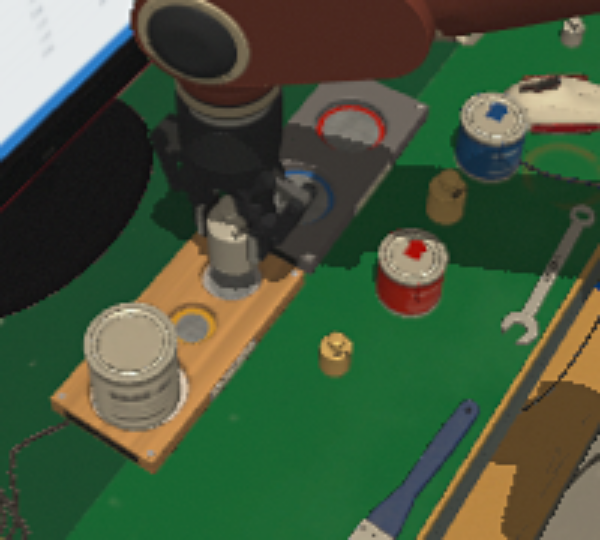

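```bash
cat >> h.py <<'E'
from scipy.optimize import least_squares
def cyl(d,c0,r,zs,n="scene",sat=None,img=None):
    P=cloud(n,d); x,y,z=np.moveaxis(P,-1,0)
    for zl in zs:
        m=(abs(z-zl)<.004)&(np.hypot(x-c0[0],y-c0[1])<r+.006)&(y>c0[1]+.3*r)&(abs(x-c0[0])<.85*r)
        W=P[m][:,:2]
        if len(W)<6: print(zl,len(W)); continue
        s=least_squares(lambda c:np.hypot(*(W-c).T)-r,c0,loss='soft_l1',f_scale=.001).x
        print(zl,len(W),s.round(4))
E
python3 - <<'E'
from h import *
cyl(np.load("pics/s6_d.npy"),(.5527,.215),.021,(.055,.062,.07,.078,.086))
cyl(np.load("pics/s6_d.npy"),(.556,.34),.034,(.03,.04,.05,.06,.07))
cyl(np.load("pics/scene0_d.npy"),(.4367,.39),.021,(.015,.025,.035))
E
```

```text
0.055 20 [0.5534 0.2143]
0.062 25 [0.5536 0.2143]
0.07 25 [0.5539 0.2144]
0.078 30 [0.5538 0.2144]
0.086 25 [0.5541 0.2146]
0.03 43 [0.5583 0.3399]
0.04 36 [0.5581 0.3399]
0.05 41 [0.5582 0.3399]
0.06 38 [0.5583 0.34  ]
0.07 40 [0.5582 0.3399]
0.015 24 [0.4368 0.39  ]
0.025 22 [0.4369 0.3899]
0.035 23 [0.4368 0.39  ]
```

```bash
python3 -m crank '[[[0.001,0.001,-0.008,0],[0.0015,0.001,-0.018,0],[0.0015,0.001,-0.027,0],[0.0015,0.001,-0.034,0],[0.0015,0.001,-0.036,0]]]'; python3 -m crank '[[[0,0,0,0],[0,0,-0.001,0],[0,0,-0.002,0],[0,0,-0.002,0],[0,0,-0.002,0]]]'
```

```text
t: 12.87
tool_pos: [0.5538, 0.2148, 0.0251]
tool_rot: [1.206, 1.211, -1.212]
contact_force: [-3.4, -2.0, 6.5]
opening: 0.0401
t: 13.28
tool_pos: [0.5555, 0.2153, 0.0257]
tool_rot: [1.209, 1.209, -1.209]
contact_force: [1.5, -0.4, -4.3]
opening: 0.04
```

```bash
python3 -m crank '[[[0,0,-0.001,0],[0,0,-0.001,0],[0,0,-0.001,0]]]';python3 - <<'E'
from h import *
p,d=snap("scene","s7"); cv2.imwrite("pics/s7z.png",cv2.resize(p[180:360,200:400,::-1],None,fx=3,fy=3)); np.save("pics/s7_d.npy",d)
cyl(d,(.5555,.2153),.021,(.03,.035,.04,.045,.05))
E
```

```text
t: 13.53
tool_pos: [0.5558, 0.2154, 0.0252]
tool_rot: [1.209, 1.209, -1.208]
contact_force: [-2.0, 0.2, -0.9]
opening: 0.0398
0.03 24 [0.5562 0.2147]
0.035 26 [0.5567 0.215 ]
0.04 23 [0.5566 0.2148]
0.045 26 [0.556 0.215]
0.05 31 [0.5563 0.2143]
```

View pics/s7z.png

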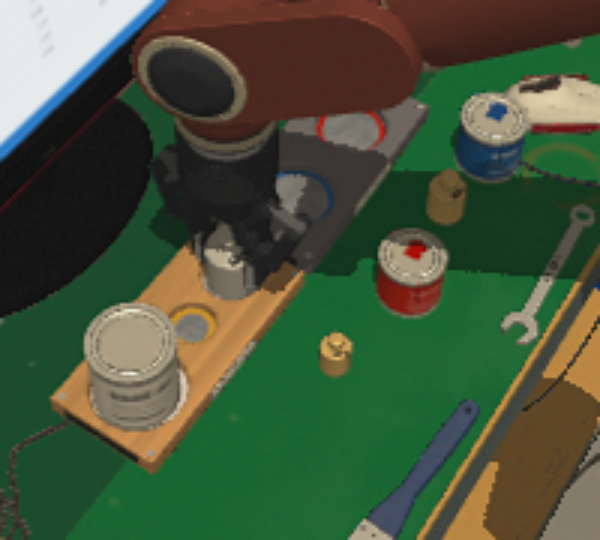

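```bash
python3 -m crank '[[[0,0,0,0],[0,0,0,0],[0,0,0,0],[0,0,0.002,0],[0,0,0.004,0]]]' 0.8; python3 -m crank '[[[0,0,0.01,0],[0,0,0.03,0],[0,0,0.055,0],[0,0,0.08,0],[0,0,0.1,0]]]'
python3 -m crank '[[[-0.02,-0.03,0,0],[-0.045,-0.06,0,0],[-0.07,-0.09,0,0],[-0.09,-0.12,0,0],[-0.1,-0.15,0,0]]]'
python3 - <<'E'
from h import *
for n in("scene","top"):
  p,d=snap(n,n+"8"); np.save(f"pics/{n}8_d.npy",d)
  if n=="scene": cyl(d,(.5555,.2153),.021,(.03,.035,.04,.045,.05)); cyl(d,(.4497,.0511),.0155,(.01,.02,.03))
  P=cloud(n,d);x,y,z=np.moveaxis(P,-1,0);m=np.hypot(x-.556,y-.215)<.018; print(n,"500 top",np.percentile(z[m],95))
E
```

```text
t: 14.0
tool_pos: [0.5555, 0.2154, 0.0288]
tool_rot: [1.209, 1.209, -1.209]
contact_force: [0.1, 0.0, -0.2]
opening: 0.0682
t: 14.42
tool_pos: [0.556, 0.2155, 0.1316]
tool_rot: [1.211, 1.208, -1.207]
contact_force: [0.1, -0.2, 0.8]
opening: 0.0684
t: 14.83
tool_pos: [0.4533, 0.0645, 0.1289]
tool_rot: [1.208, 1.21, -1.208]
contact_force: [0.4, -0.5, 0.6]
opening: 0.0682
0.03 28 [0.5563 0.2148]
0.035 23 [0.5564 0.2147]
0.04 24 [0.5573 0.2149]
0.045 26 [0.5574 0.215 ]
0.05 31 [0.5574 0.2144]
0.01 19 [0.4502 0.0505]
0.02 16 [0.4499 0.0503]
0.03 25 [0.4492 0.0496]
scene 500 top 0.078897328669118
top 500 top 0.07814576775306463
```

View pics/scene8.png

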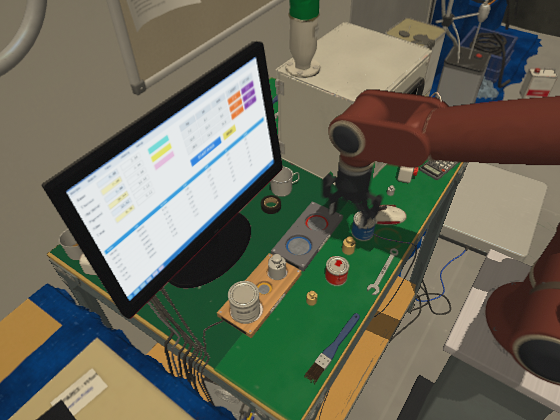

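```bash
python3 -m crank '[[[-0.003,-0.01,-0.01,0],[-0.0035,-0.014,-0.03,0],[-0.0035,-0.014,-0.05,0],[-0.0035,-0.014,-0.06,0],[-0.0035,-0.014,-0.06,0]]]';python3 -m crank '[[[0,0,0,0],[0,0,0,0]]]'
```

```text
t: 15.35
tool_pos: [0.4497, 0.0517, 0.0655]
tool_rot: [1.206, 1.214, -1.213]
contact_force: [-0.2, 0.1, -0.3]
opening: 0.0682
t: 15.52
tool_pos: [0.4527, 0.0516, 0.0694]
tool_rot: [1.209, 1.209, -1.207]
contact_force: [-0.5, -0.6, 0.3]
opening: 0.0681
```

```bash
python3 -m crank '[[[-0.0025,-0.0012,-0.015,0],[-0.0025,-0.0012,-0.03,0],[-0.0025,-0.0012,-0.042,0],[-0.0025,-0.0012,-0.052,0],[-0.0025,-0.0012,-0.055,0]]]' 0.6;python3 -m crank '[[[0,0,0,0],[0,0,0,0],[0,0,0,0]]]'
python3 -m crank '[[[0,0,0,0],[0,0,0,0],[0,0,0,0],[0,0,0,0],[0,0,0,0]]]' 0 60;python3 -m crank '[[[0,0,0,0],[0,0,0,0],[0,0,0,0]]]'
```

```text
t: 15.93
tool_pos: [0.4491, 0.0502, 0.0129]
tool_rot: [1.208, 1.21, -1.209]
contact_force: [0.4, -0.2, 0.5]
opening: 0.0513
t: 16.18
tool_pos: [0.4503, 0.0501, 0.0145]
tool_rot: [1.21, 1.208, -1.207]
contact_force: [-0.2, 0.1, -0.1]
opening: 0.0514
t: 16.6
tool_pos: [0.4502, 0.05, 0.0146]
tool_rot: [1.21, 1.208, -1.208]
contact_force: [-0.3, 0.4, 6.2]
opening: 0.0288
t: 16.85
tool_pos: [0.4502, 0.05, 0.0146]
tool_rot: [1.21, 1.208, -1.208]
contact_force: [-0.6, -0.3, 5.3]
opening: 0.0285
```

```bash
python3 -m crank '[[[0,0,0.01,0],[0,0,0.03,0],[0,0,0.055,0],[0,0,0.08,0],[0,0,0.1,0]]]'; python3 -m crank '[[[0.01,0.015,0,0],[0.025,0.05,0,0],[0.045,0.085,0,0],[0.065,0.12,0,0],[0.085,0.15,0,0]]]';python3 -m crank '[[[0.015,0.03,0,0],[0.019,0.06,0,0],[0.02,0.07,0,0],[0.02,0.07,0,0],[0.02,0.07,0,0]]]';python3 -m crank '[[[0,0,0,0],[0,0,-0.02,0],[0,0,-0.035,0],[0,0,-0.045,0],[0,0,-0.045,0]]]';python3 -m crank '[[[0,0,0,0],[0,0,0,0]]]'
python3 - <<'E'
from h import *
p,d=snap("scene","s9"); cv2.imwrite("pics/s9z.png",cv2.resize(p[180:360,200:400,::-1],None,fx=3,fy=3)); np.save("pics/s9_d.npy",d)
o=get_obs()['tool_pos']; print(o)
cyl(d,o[:2],.0155,(.058,.064,.07,.076,.082,.088))
E
```

```text
t: 17.27
tool_pos: [0.4491, 0.0501, 0.115]
tool_rot: [1.209, 1.209, -1.209]
contact_force: [0.1, -0.1, -2.7]
opening: 0.0287
t: 17.68
tool_pos: [0.5342, 0.2021, 0.1132]
tool_rot: [1.208, 1.21, -1.209]
contact_force: [-0.5, -0.9, -1.7]
opening: 0.0287
t: 18.1
tool_pos: [0.5535, 0.2698, 0.1128]
tool_rot: [1.206, 1.21, -1.21]
contact_force: [-1.0, 0.2, -0.6]
opening: 0.0288
t: 18.52
tool_pos: [0.5521, 0.2681, 0.0654]
tool_rot: [1.206, 1.211, -1.215]
contact_force: [-0.6, -0.6, -2.8]
opening: 0.0284
t: 18.68
tool_pos: [0.5549, 0.2698, 0.0695]
tool_rot: [1.21, 1.208, -1.208]
contact_force: [0.7, 0.2, -1.2]
opening: 0.0285
[0.55518054 0.26999793 0.06986081]
0.058 11 [0.5566 0.2703]
0.064 22 [0.5563 0.27  ]
0.07 17 [0.5557 0.2697]
0.076 17 [0.556  0.2698]
0.082 17 [0.5548 0.2698]
0.088 46 [0.5543 0.2668]
```

View pics/s9z.png

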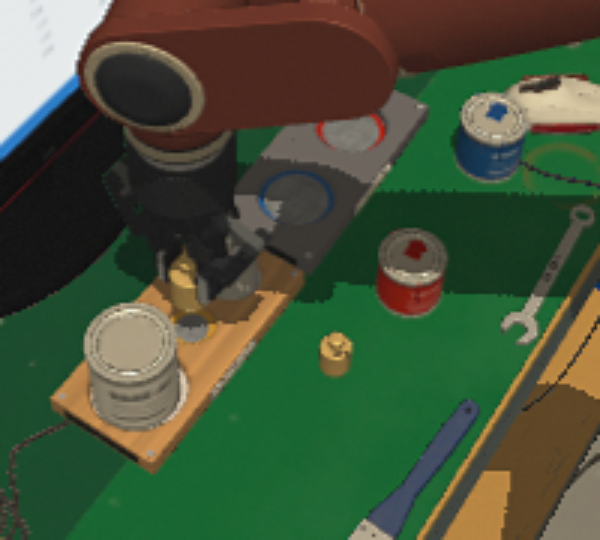

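```bash
python3 -m crank '[[[0,0.0008,-0.01,0],[0,0.0008,-0.02,0],[0,0.0008,-0.03,0],[0,0.0008,-0.038,0],[0,0.0008,-0.042,0]]]';python3 -m crank '[[[0,0,0,0],[0,0,0,0]]]'; python3 -m crank '[[[0,0,-0.001,0],[0,0,-0.002,0],[0,0,-0.003,0],[0,0,-0.003,0],[0,0,-0.003,0]]]'
```

```text
t: 19.15
tool_pos: [0.5529, 0.2704, 0.0245]
tool_rot: [1.206, 1.211, -1.212]
contact_force: [-10.8, -3.7, 21.6]
opening: 0.0287
t: 19.32
tool_pos: [0.5542, 0.2709, 0.0258]
tool_rot: [1.208, 1.21, -1.209]
contact_force: [0.2, -0.5, -1.5]
opening: 0.0285
t: 19.73
tool_pos: [0.5545, 0.271, 0.0246]
tool_rot: [1.209, 1.209, -1.209]
contact_force: [-3.7, -1.5, 6.1]
opening: 0.0288
```

```bash
python3 -m crank '[[[0,0,0,0],[0,0,0,0],[0,0,0,0],[0,0,0.001,0],[0,0,0.003,0]]]' 0.6; python3 -m crank '[[[0,0,0.01,0],[0,0,0.03,0],[0,0,0.055,0],[0,0,0.08,0],[0,0,0.1,0]]]'
python3 -m crank '[[[-0.02,-0.03,0,0],[-0.045,-0.06,0,0],[-0.07,-0.09,0,0],[-0.09,-0.12,0,0],[-0.11,-0.13,0,0]]]' 1
python3 - <<'E'
from h import *
for n in("scene","top"):
  p,d=snap(n,n+"10"); np.save(f"pics/{n}10_d.npy",d)
  if n=="scene":
    cv2.imwrite("pics/s10z.png",cv2.resize(p[180:360,200:400,::-1],None,fx=3,fy=3))
    cyl(d,(.555,.271),.0155,(.028,.034,.04)); cyl(d,(.4355,.14),.0275,(.015,.025,.035,.045))
  P=cloud(n,d);x,y,z=np.moveaxis(P,-1,0);m=np.hypot(x-.555,y-.270)<.014; print(n,"200 top",np.percentile(z[m],95))
E
```

```text
t: 20.15
tool_pos: [0.5541, 0.2708, 0.0261]
tool_rot: [1.209, 1.21, -1.209]
contact_force: [-0.5, -0.6, -0.7]
opening: 0.0509
t: 20.57
tool_pos: [0.555, 0.2712, 0.1295]
tool_rot: [1.211, 1.208, -1.207]
contact_force: [0.3, 0.1, 0.5]
opening: 0.0514
t: 20.98
tool_pos: [0.4432, 0.1384, 0.127]
tool_rot: [1.21, 1.207, -1.21]
contact_force: [0.1, 0.5, -0.3]
opening: 0.0849
0.028 19 [0.5555 0.2708]
0.034 16 [0.5557 0.2709]
0.04 25 [0.5552 0.2701]
0.015 30 [0.4353 0.1371]
0.025 32 [0.4359 0.1372]
0.035 38 [0.4353 0.1375]
0.045 52 [0.4336 0.1354]
scene 200 top 0.06137222764444915
top 200 top 0.06260333706524172
```

View pics/s10z.png

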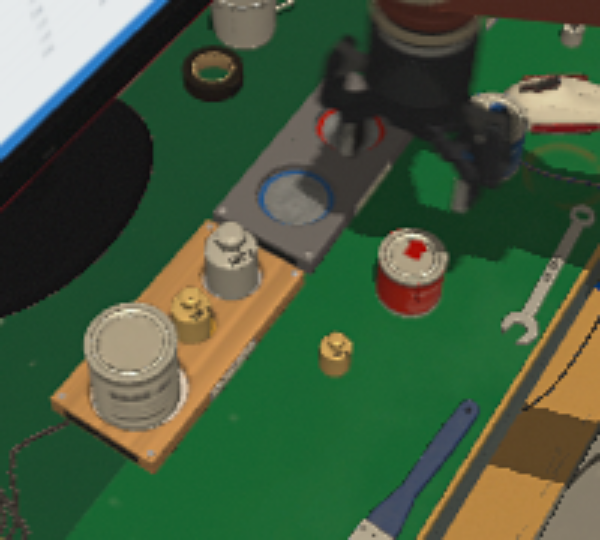

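```bash
python3 -m crank '[[[-0.004,0,0,0],[-0.008,0,-0.015,0],[-0.008,0,-0.03,0],[-0.008,0,-0.05,0],[-0.008,0,-0.055,0]]]';python3 -m crank '[[[0,0,0,0],[0,0,0,0],[0,0,0,0]]]'
```

```text
t: 21.5
tool_pos: [0.4352, 0.1413, 0.0693]
tool_rot: [1.206, 1.212, -1.211]
contact_force: [-0.6, 0.1, -0.8]
opening: 0.0855
t: 21.75
tool_pos: [0.4375, 0.1413, 0.0729]
tool_rot: [1.21, 1.208, -1.207]
contact_force: [-0.5, 0.2, 1.0]
opening: 0.0853
```

```bash
python3 -m crank '[[[-0.002,-0.003,-0.01,0],[-0.002,-0.003,-0.025,0],[-0.002,-0.003,-0.04,0],[-0.002,-0.003,-0.052,0],[-0.002,-0.003,-0.058,0]]]';python3 -m crank '[[[0,0,0,0],[0,0,0,0],[0,0,0,0]]]'
python3 -m crank '[[[0,0,0,0],[0,0,0,0],[0,0,0,0],[0,0,0,0],[0,0,0,0]]]' 0 40;python3 -m crank '[[[0,0,0,0],[0,0,0,0],[0,0,0,0]]]'
```

```text
t: 22.17
tool_pos: [0.4334, 0.1376, 0.012]
tool_rot: [1.208, 1.21, -1.211]
contact_force: [1.3, -0.6, -0.2]
opening: 0.0855
t: 22.42
tool_pos: [0.4351, 0.138, 0.0144]
tool_rot: [1.21, 1.208, -1.208]
contact_force: [-0.4, 0.5, 0.2]
opening: 0.0854
t: 22.83
tool_pos: [0.4351, 0.138, 0.0144]
tool_rot: [1.21, 1.208, -1.208]
contact_force: [-0.8, -0.5, 3.7]
opening: 0.0524
t: 23.08
tool_pos: [0.4352, 0.138, 0.0144]
tool_rot: [1.21, 1.208, -1.208]
contact_force: [-1.4, -0.3, 6.1]
opening: 0.0526
```

```bash
python3 -m crank '[[[0,0,0.01,0],[0,0,0.03,0],[0,0,0.05,0],[0,0,0.07,0],[0,0,0.08,0]]]'; python3 -m crank '[[[0.015,-0.015,0,0],[0.04,-0.04,0,0],[0.07,-0.065,0,0],[0.1,-0.09,0,0],[0.115,-0.105,0,0]]]';python3 -m crank '[[[0.005,-0.004,0,0],[0.0085,-0.0085,-0.01,0],[0.0085,-0.0085,-0.02,0],[0.0085,-0.0085,-0.03,0],[0.0085,-0.0085,-0.03,0]]]';python3 -m crank '[[[0,0,0,0],[0,0,0,0]]]'
python3 - <<'E'
from h import *
p,d=snap("scene","s11"); cv2.imwrite("pics/s11z.png",cv2.resize(p[130:310,250:450,::-1],None,fx=3,fy=3)); np.save("pics/s11_d.npy",d)
o=get_obs()['tool_pos']; print(o)
cyl(d,o[:2],.0275,(.056,.062,.068,.074,.08,.086))
E
```

```text
t: 23.5
tool_pos: [0.4351, 0.138, 0.0958]
tool_rot: [1.21, 1.208, -1.207]
contact_force: [0.7, -0.7, -1.3]
opening: 0.0523
t: 23.92
tool_pos: [0.5515, 0.0305, 0.0934]
tool_rot: [1.21, 1.207, -1.21]
contact_force: [-0.1, -0.7, -1.8]
opening: 0.0523
t: 24.33
tool_pos: [0.5541, 0.0256, 0.0593]
tool_rot: [1.205, 1.216, -1.213]
contact_force: [-0.5, -0.0, -1.6]
opening: 0.0522
t: 24.5
tool_pos: [0.5571, 0.0252, 0.0631]
tool_rot: [1.208, 1.211, -1.209]
contact_force: [0.3, 0.6, -1.5]
opening: 0.0526
[0.55762581 0.02499273 0.06369699]
0.056 33 [0.5578 0.025 ]
0.062 34 [0.5576 0.0249]
0.068 35 [0.5583 0.0246]
0.074 33 [0.5588 0.0245]
0.08 32 [0.559  0.0244]
0.086 34 [0.5588 0.0243]
```

View pics/s11z.png

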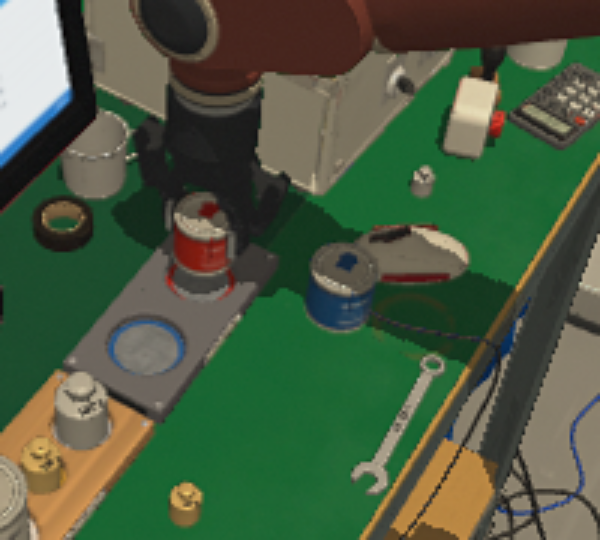

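```bash
python3 -m crank '[[[0.0008,0,-0.008,0],[0.0008,0,-0.016,0],[0.0008,0,-0.024,0],[0.0008,0,-0.031,0],[0.0008,0,-0.035,0]]]';python3 -m crank '[[[0,0,0,0],[0,0,0,0]]]'; python3 -m crank '[[[0,0,-0.002,0],[0,0,-0.004,0],[0,0,-0.0055,0],[0,0,-0.0055,0],[0,0,-0.0055,0]]]'
```

```text
t: 24.97
tool_pos: [0.5575, 0.0244, 0.0266]
tool_rot: [1.208, 1.211, -1.211]
contact_force: [0.4, -0.6, -0.9]
opening: 0.0523
t: 25.13
tool_pos: [0.5583, 0.0244, 0.0279]
tool_rot: [1.209, 1.21, -1.21]
contact_force: [0.6, -0.9, -0.6]
opening: 0.0521
t: 25.55
tool_pos: [0.5592, 0.0243, 0.0244]
tool_rot: [1.209, 1.209, -1.208]
contact_force: [-2.3, -0.1, 4.9]
opening: 0.0526
```

Contact at the expected height; release, rise, and go towards the blue tin.

```bash
python3 -m crank '[[[0,0,0,0],[0,0,0,0],[0,0,0,0],[0,0,0.001,0],[0,0,0.003,0]]]' 1; python3 -m crank '[[[0,0,0.01,0],[0,0,0.03,0],[0,0,0.055,0],[0,0,0.08,0],[0,0,0.1,0]]]'
python3 -m crank '[[[-0.02,-0.01,0,0],[-0.045,-0.02,0,0],[-0.075,-0.03,0,0],[-0.1,-0.04,0,0],[-0.113,-0.046,0,0]]]'
python3 -m crank '[[[0,0,0,0],[0,0,-0.02,0],[0,0,-0.035,0],[0,0,-0.045,0],[0,0,-0.045,0]]]';python3 -m crank '[[[0,0,0,0],[0,0,0,0]]]'
python3 - <<'E'
from h import *
for n in("scene",):
  p,d=snap(n,n+"12"); np.save(f"pics/{n}12_d.npy",d)
  cv2.imwrite("pics/s12z.png",cv2.resize(p[130:310,250:450,::-1],None,fx=3,fy=3))
  cyl(d,(.559,.0245),.0275,(.03,.04,.05)); cyl(d,(.446,-.0215),.0295,(.015,.025,.035,.045))
  P=cloud(n,d);x,y,z=np.moveaxis(P,-1,0);m=np.hypot(x-.559,y-.0245)<.025; print(n,"red top",np.percentile(z[m],[50,90]))
E
```

```text
t: 25.97
tool_pos: [0.5583, 0.0244, 0.0257]
tool_rot: [1.209, 1.21, -1.209]
contact_force: [-0.3, 0.6, 0.1]
opening: 0.0853
t: 26.38
tool_pos: [0.5593, 0.0243, 0.1289]
tool_rot: [1.21, 1.207, -1.207]
contact_force: [0.9, -0.3, -0.0]
opening: 0.0849
t: 26.8
tool_pos: [0.4434, -0.022, 0.1262]
tool_rot: [1.209, 1.209, -1.21]
contact_force: [0.1, -0.2, -0.4]
opening: 0.0852
t: 27.22
tool_pos: [0.4445, -0.0211, 0.079]
tool_rot: [1.208, 1.213, -1.211]
contact_force: [0.5, 0.3, 0.5]
opening: 0.0853
t: 27.38
tool_pos: [0.4465, -0.0216, 0.0819]
tool_rot: [1.209, 1.208, -1.208]
contact_force: [0.5, 0.5, 0.5]
opening: 0.0854
0.03 31 [0.5606 0.0238]
0.04 31 [0.561  0.0235]
0.05 30 [0.561  0.0236]
0.015 39 [ 0.4478 -0.0237]
0.025 40 [ 0.4467 -0.0239]
0.035 31 [ 0.4477 -0.0233]
0.045 43 [ 0.4465 -0.0237]
scene red top [0.0593634  0.06209641]
```

View pics/s12z.png

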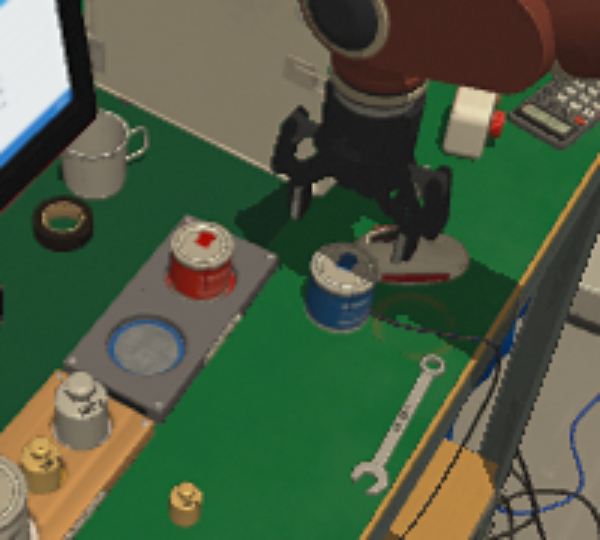

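```bash
python3 -m crank '[[[0,-0.001,-0.01,0],[0,-0.001,-0.025,0],[0,-0.001,-0.04,0],[0,-0.001,-0.055,0],[0,-0.001,-0.064,0]]]';python3 -m crank '[[[0,0,0,0],[0,0,0,0],[0,0,0,0]]]'
python3 -m crank '[[[0,0,0,0],[0,0,0,0],[0,0,0,0],[0,0,0,0],[0,0,0,0]]]' 0 40;python3 -m crank '[[[0,0,0,0],[0,0,0,0],[0,0,0,0]]]'
```

```text
t: 27.85
tool_pos: [0.4448, -0.0225, 0.0153]
tool_rot: [1.208, 1.211, -1.21]
contact_force: [-0.7, 0.3, 0.1]
opening: 0.0853
t: 28.1
tool_pos: [0.4464, -0.0228, 0.0178]
tool_rot: [1.209, 1.208, -1.208]
contact_force: [0.1, -0.3, 0.6]
opening: 0.0852
t: 28.52
tool_pos: [0.4464, -0.0228, 0.0181]
tool_rot: [1.209, 1.208, -1.208]
contact_force: [-1.8, 0.9, 4.6]
opening: 0.0568
t: 28.77
tool_pos: [0.4464, -0.0228, 0.0181]
tool_rot: [1.209, 1.208, -1.208]
contact_force: [-3.4, 0.3, 6.0]
opening: 0.0564
```

```bash
python3 -m crank '[[[0,0,0.01,0],[0,0,0.03,0],[0,0,0.055,0],[0,0,0.08,0],[0,0,0.09,0]]]'; python3 -m crank '[[[0.01,0.015,0,0],[0.03,0.045,0,0],[0.055,0.075,0,0],[0.08,0.105,0,0],[0.1,0.13,0,0]]]';python3 -m crank '[[[0.005,0.005,0,0],[0.0105,0.0095,-0.01,0],[0.0105,0.0095,-0.025,0],[0.0105,0.0095,-0.04,0],[0.0105,0.0095,-0.04,0]]]';python3 -m crank '[[[0,0,0,0],[0,0,0,0]]]'
python3 - <<'E'
from h import *
p,d=snap("scene","s13"); cv2.imwrite("pics/s13z.png",cv2.resize(p[130:310,250:450,::-1],None,fx=3,fy=3)); np.save("pics/s13_d.npy",d)
o=get_obs()['tool_pos']; print(o)
cyl(d,o[:2],.0295,(.06,.066,.072,.078,.084,.09))
E
```

```text
t: 29.18
tool_pos: [0.4473, -0.023, 0.1106]
tool_rot: [1.211, 1.205, -1.205]
contact_force: [0.3, 0.8, -1.3]
opening: 0.0568
t: 29.6
tool_pos: [0.5463, 0.1093, 0.1062]
tool_rot: [1.209, 1.21, -1.209]
contact_force: [0.1, -0.6, -1.4]
opening: 0.0568
t: 30.02
tool_pos: [0.5527, 0.1165, 0.0625]
tool_rot: [1.204, 1.215, -1.215]
contact_force: [-1.4, -0.7, -3.0]
opening: 0.0569
t: 30.18
tool_pos: [0.5561, 0.1166, 0.0673]
tool_rot: [1.209, 1.209, -1.209]
contact_force: [0.5, 0.0, -1.2]
opening: 0.057
[0.55659961 0.11669809 0.06791016]
0.06 37 [0.5572 0.1155]
0.066 36 [0.5574 0.1153]
0.072 32 [0.5577 0.1154]
0.078 35 [0.5574 0.1158]
0.084 37 [0.5571 0.1156]
0.09 36 [0.5574 0.1158]
```

View pics/s13z.png

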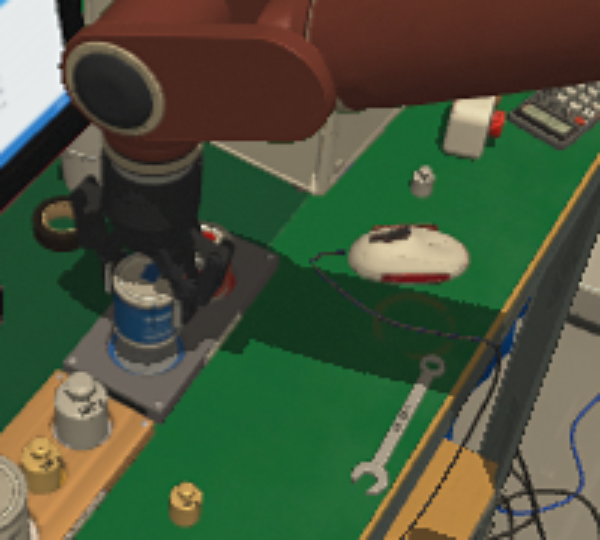

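```bash
python3 -m crank '[[[0.0005,0.001,-0.008,0],[0.0005,0.001,-0.016,0],[0.0005,0.001,-0.024,0],[0.0005,0.001,-0.031,0],[0.0005,0.001,-0.035,0]]]';python3 -m crank '[[[0,0,0,0],[0,0,0,0]]]'; python3 -m crank '[[[0,0,-0.002,0],[0,0,-0.004,0],[0,0,-0.0055,0],[0,0,-0.0055,0],[0,0,-0.0055,0]]]'
```

```text
t: 30.65
tool_pos: [0.5555, 0.1178, 0.0301]
tool_rot: [1.208, 1.211, -1.211]
contact_force: [0.4, 0.4, -2.2]
opening: 0.057
t: 30.82
tool_pos: [0.5563, 0.1179, 0.0314]
tool_rot: [1.208, 1.21, -1.21]
contact_force: [0.4, -0.7, -1.9]
opening: 0.0566
t: 31.23
tool_pos: [0.5573, 0.118, 0.0282]
tool_rot: [1.209, 1.209, -1.208]
contact_force: [-2.9, -0.4, 5.3]
opening: 0.0568
```

```bash
python3 -m crank '[[[0,0,0,0],[0,0,0,0],[0,0,0,0],[0,0,0.001,0],[0,0,0.003,0]]]' 1; python3 -m crank '[[[0,0,0.01,0],[0,0,0.03,0],[0,0,0.055,0],[0,0,0.08,0],[0,0,0.1,0]]]'
python3 -m crank '[[[-0.015,-0.03,0.01,0],[-0.04,-0.06,0.03,0],[-0.07,-0.09,0.05,0],[-0.1,-0.12,0.06,0],[-0.12,-0.15,0.07,0]]]'
python3 -m crank '[[[-0.01,-0.03,0,0],[-0.03,-0.06,0,0],[-0.04,-0.09,0,0],[-0.05,-0.12,0,0],[-0.05,-0.12,0,0]]]'
python3 -m crank '[[[0,0,0,0],[0,0,0,0],[0,0,0,0]]]'
python3 - <<'E'
from h import *
T=[("base",.5565,.3395,.034,.082),("200",.5555,.2705,.0155,.059),("500",.556,.215,.021,.076),("red",.559,.0245,.0275,.06),("blue",.557,.1165,.0295,.066),("100",.4487,.23,.012,.039),("50",.4495,-.194,.01,.030)]
for n in("scene","top"):
  p,d=snap(n,n+"14"); P=cloud(n,d);x,y,z=np.moveaxis(P,-1,0)
  cv2.imwrite(f"pics/{n}14z.png",cv2.resize((p[150:340,200:420] if n=="scene" else p[205:325,150:400])[:,:,::-1],None,fx=3,fy=3))
  for nm,a,b,r,h in T:
    m=(np.hypot(x-a,y-b)<r+.008)&(z>h-.008)&(z<h+.012); q=P[m]; print(n,nm,len(q),"top %.4f want %.3f"%(np.percentile(q[:,2],80)-.0025,h),"mid",((q.min(0)+q.max(0))/2)[:2].round(4))
  if n=="scene":
    for nm,a,b,r,h in T[:5]: print(nm); cyl(d,(a,b),r,(.028,.035))
print(get_obs()['tool_pos'])
E
```

```text
t: 31.65
tool_pos: [0.5564, 0.1178, 0.0292]
tool_rot: [1.209, 1.21, -1.209]
contact_force: [-0.0, -0.0, -0.2]
opening: 0.0856
t: 32.07
tool_pos: [0.5573, 0.1179, 0.1324]
tool_rot: [1.21, 1.208, -1.207]
contact_force: [-0.2, 0.6, 0.7]
opening: 0.0855
t: 32.48
tool_pos: [0.4381, -0.0288, 0.2]
tool_rot: [1.208, 1.209, -1.206]
contact_force: [0.4, -1.5, -0.2]
opening: 0.0854
t: 32.9
tool_pos: [0.3879, -0.1523, 0.1993]
tool_rot: [1.212, 1.204, -1.214]
contact_force: [0.4, 0.9, -0.0]
opening: 0.0856
t: 33.15
tool_pos: [0.3897, -0.1476, 0.1984]
tool_rot: [1.208, 1.21, -1.208]
contact_force: [-0.2, 0.4, 0.2]
opening: 0.0852
scene base 697 top 0.0807 want 0.082 mid [0.5575 0.3408]
scene 200 38 top 0.0577 want 0.059 mid [0.5546 0.2719]
scene 500 67 top 0.0750 want 0.076 mid [0.5566 0.2144]
scene red 291 top 0.0589 want 0.060 mid [0.5587 0.0262]
scene blue 375 top 0.0650 want 0.066 mid [0.5582 0.1195]
scene 100 27 top 0.0375 want 0.039 mid [0.4476 0.2325]
scene 50 24 top 0.0289 want 0.030 mid [ 0.4476 -0.1927]
base
0.028 38 [0.5582 0.3397]
0.035 36 [0.5584 0.34  ]
200
0.028 20 [0.5561 0.2716]
0.035 16 [0.5563 0.2709]
500
0.028 19 [0.5563 0.2141]
0.035 28 [0.5569 0.2147]
red
0.028 35 [0.5608 0.0233]
0.035 29 [0.5599 0.0234]
blue
0.028 35 [0.5588 0.1171]
0.035 37 [0.5584 0.1172]
top base 412 top 0.0811 want 0.082 mid [0.5573 0.3408]
top 200 27 top 0.0589 want 0.059 mid [0.5575 0.2699]
top 500 46 top 0.0753 want 0.076 mid [0.5555 0.2138]
top red 243 top 0.0586 want 0.060 mid [0.5566 0.0239]
top blue 292 top 0.0646 want 0.066 mid [0.556  0.1172]
top 100 23 top 0.0384 want 0.039 mid [0.4501 0.2297]
top 50 5 top 0.0217 want 0.030 mid [ 0.4547 -0.1978]
[ 0.38969102 -0.14739025  0.19821721]
```

View pics/scene14z.png

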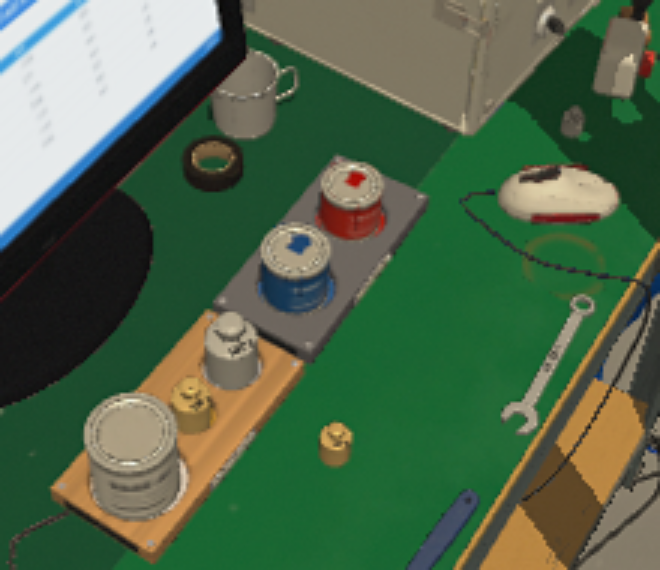

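View pics/top14z.png

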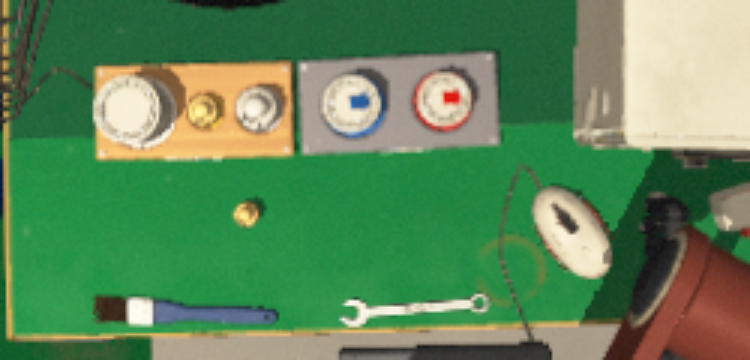

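```bash
python3 -c "
from station import *
print(finish_job())"
```

```text
the job is handed in; nothing more can be done
None
```

Both kits are made up and the job is handed in at about 33 s of the 128 s allowed. I placed the white tin, then the 500 g and 200 g weights in the wooden tray, then the red and blue tins in the grey tray.

**Seating:** In the last pictures all five stand upright in their recesses. Their tops are within about 1.5 mm of the fully-down height, and their centres within about 2 mm of the recess centres.

**Contact:** Each thing met its recess floor within about 0.1 mm of the expected height. The highest contact force I saw between moves was about 24 N, from a brief bump while lowering the 200 g weight. The gripper is open and clear of everything.

**Weights left alone:** The 100 g and 50 g stand where they were, within about 3 mm, which is about the accuracy of a single reading on things that small. The arm partly hid the 50 g from the top camera, and the few pixels left gave a wrong height (22 mm). The scene camera shows it standing in place, so I relied on that one.

**Camera disagreement:** The two cameras differed by 1–3 mm and both read about 2.5 mm high. I corrected for this in each camera's own measurements.

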